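# Refit and lock the fuse carrier

### The arm

A 7-joint arm with a two-finger parallel gripper is mounted at the origin on a cart in front of the work surface, level with it; the furniture and walls round the work are solid. World frame = base frame: x ahead of the robot, y to its left, z up, the work surface at z = 0. Lengths are in mm, angles in rad, forces in N, time in s.
With the tool pointing down it reaches from about 400 to 925 mm from the base axis. Payload 4.1 kg.
Tool frame: the origin (TCP) lies midway between the tips of the shut fingers; the grasp point (between the pads) lies 19 mm behind it (grip_point_offset is the distance from the TCP to the grasp point, in mm); z points along the fingers, y is the line along which they close (so a half turn about z gives the same grasp; the last joint's range is limited). The gripper opens to 85 mm and grips with 20 to 120 N. Pads are 22 mm wide; open, the fingers measure 114 mm over their backs; the gripper's body (76 mm by 85 mm) begins 54 mm behind the grasp point. The pads swing forward as they close: fully open they stand 13 mm farther back than shut.
Start: joints at [1.163, 0.398, 0.045, 1.537, -0.019, 1.207, -0.051], TCP at [197.583, -619.28, 206.547] pointing down, gripper open.
Joint ranges: [-2.82, 2.82], [-0.49, 2.23], [-1.37, 1.46], [0, 2.46], [-1.36, 4.5], [0.23, 2], [-2.94, 2.94]. Speed limits (rad/s): [2.57, 2.57, 3.14, 3.14, 3.14, 3.14, 3.14].

### API

Orientations are given as a unit quaternion [w, x, y, z].
In Python, from bench import observe, grab_frame, finish_job, grip_point_offset gives the robot as it stands. The module is installed in compiled form; this text tells all that it offers.
- The arm moves only by the tool play_rows, never from a script. Its argument "moves" is one flat list of numbers, 7 for each row, row after row: the shift along the tool's x, y, z in units of 0.03 m (1.0 is 0.03 m), then the turn, a rotation vector about the tool's x, y, z in units of 6 degrees (1.0 is 6 degrees), then the opening, from -1 (shut) to 1 (fully open). A call has 1 to 10 rows; each row shifts and turns the commanded pose from where the row before left it, along the tool's axes as they then stand; what a row does not reach is not made up. A row lasts 1/10 s, in which the tool goes at most 50 mm and 8.59 degrees, less where a joint would pass 70% of its speed; a pose out of reach is approached as far as the arm can. A call with a number of a shift or a turn outside -1 to 1 is refused whole. A call with a gripper value outside its range is refused whole. The fingers move at their own pace and stop on an object; "newtons" is the grip in N (left out, the last holds). Time passes only in rows, so rows that do not move let the fingers close. It gives the time, the measured TCP pose, the force, the opening and the grip force at its end, in the units of the state.
- observe(): the state, without advancing time (a new reading comes with each control period).
- grab_frame(name): name is "side" or "top"; returns a dict with "image" (420x560x3 uint8, red, green, blue), "mtx" (3x3 intrinsics, pixels), "world_from_camera" (4x4, takes a point from camera to world coordinates). Camera axes: x right, y up, looking along -z (the intrinsics and any distortion apply to the point x, -y, -z); pixel columns grow to the right and rows downward; lengths in mm; the calibration is good to about 2 mm. A picture is of the moment at which its call begins. There is no depth.
- finish_job(): hands the job in; it is judged then, once.
The state is a dict: "t": time; "joint_pos": joint angles; "qvel": joint speeds; "effort": joint torques, N m; "position": TCP position; "orientation": TCP orientation; "wrist_force": force on the tool from outside, world axes, zero at the start; "torque": the same for the moment, N m; "finger_gap": opening from 0.0 (shut) to 1.0 (fully open); "finger_force": force on a finger pad.
Only numpy, scipy, OpenCV 4.12 (cv2) and the standard library are available. Lean on these libraries where they do the work, as an engineer would, in place of code of your own. Each camera call takes 0.05 s, during which the arm holds its last target. There are 200 camera calls.

### The job

The bench outlet box has no fuse: take the red-capped fuse carrier from the rack and fit it in the holder on top of the grey box. Line its wing up with the two slots, push it down against the spring and give it a quarter turn clockwise to the stop, so that it stays locked in when you let go. Leave the other two carriers in the rack and the things around undisturbed.

Things in the scene. Friction and masses are not known exactly. Their poses are not given: they have to be found in the camera images.
- fuse_red: Fuse carrier with a red cap, 60 mm tall, the one to fit; stands in one of the rack's collars. Origin: tip (lower end) of the fuse, +z up its axis. The fuse is a round rod 10 mm across and 24 mm long with a tapered tip; above it a black barrel 15 mm across to 36 mm, a round skirt 28 mm across to 39.5 mm, and the finger wing. Mass about 45 g
- red_wing (a point): Middle of the red carrier's finger wing, 50 mm above the tip: a flat-sided bar 26 mm long along the carrier's x, 10 mm thick along its y, from 39.5 to 60.5 mm above the tip, a white line along its top
- red_lugs (a point): Middle of the red carrier's two bayonet lugs, 27 mm above the tip: they stick out of the barrel along the carrier's +x and -x, in line with the wing, to 12.5 mm from the axis; each is 5 mm wide and 4 mm tall (25 to 29 mm above the tip)
- fuse_blue: the same carrier with a blue cap; stays in the rack
- fuse_yellow: the same carrier with a yellow cap; stays in the rack
- fuse_rack: Grey plate 52 x 156 x 8 mm, fixed to the bench, with three grey collars 28 mm across, 50 mm apart along y, tops 32.5 mm above the bench, each with a 12.4 mm hole. A parked carrier's fuse stands in the hole, barrel on the collar's top, tip 8.5 mm above the bench, wing roughly along the row. Origin: centre of the plate's underside
- outlet_box: Grey box 156 x 104 x 50 mm, fixed to the bench; the fuse holder is in its top (axis at x = -34 mm, y = 0); two sockets and a green lamp, 10 mm tall, are 84 mm from that axis. White bars printed beside the holder mark the slots, white dots the direction of the locked wing. Origin: centre of its underside
- holder: Bayonet fuse holder in the box's top, metal rim 39 mm across. Origin: centre of the mouth on its rim, 53 mm above the bench, 3 mm above the box's top; +z up its axis; two slots along +x and -x. Mouth 17.6 mm across; slots 9 mm wide, to 14.2 mm from the axis, through a ledge 5 mm thick. Locked, the wing points along y (a quarter turn clockwise seen from above, to a stop)
- holder_seat (a point): On the holder's axis 34 mm below the mouth: where the tip of a locked carrier is, its lugs held up under the ledge by the spring. A 12 mm bore guides the fuse from 14 mm below the mouth; the tip meets the spring contact at 29 mm; the lugs are free to turn from 34 mm; the skirt meets the rim with the tip at 36 mm. Only clockwise turning is possible
- contact (a joint): travel of the spring contact at the bottom of the holder, m: 0 free, about 0.005 with a locked carrier, 0.007 with the carrier pushed right down (about 5.5 N)
- controller_board: green circuit board 109 x 58 x 24 mm, fixed; origin: centre of its underside
- mouse: black computer mouse 135 x 65 x 40 mm, fixed; origin: centre of its underside
- multimeter: green hand multimeter 145 x 70 x 45 mm, loose, bystander; origin: centre of its underside
- screwdriver: red and yellow screwdriver 140 mm long, 38 mm high, loose, bystander; origin: centre of its underside

How it is judged (in metres and radians):
At the end, for the whole second after the job is handed in: The red carrier stands upright in the holder (tilt under 0.15 rad), its axis within 3 mm of the holder's, its tip at least 32 mm below the mouth and pressing the spring contact down by more than 3.5 mm, its wing within 0.3 rad of the locked direction (the holder's y), at rest and released (horizontal distance between fuse_red and holder below 0.003 m and z of fuse_red in the frame of holder below -0.032 m and angle between fuse_red's own z axis and vertical below 0.15 rad and angle between the x axis of fuse_red and the y axis of holder, either way round below 0.3 rad and value of joint contact above 0.0035 m and linear speed of fuse_red below 0.01 m/s); the robot touches nothing.
It fails at once if the blue or the yellow carrier is moved by more than 15 mm (distance of any of fuse_blue, fuse_yellow from where it was at the start of the episode above 0.015 m).
It fails at once if the multimeter or the screwdriver is moved by more than 30 mm (distance of any of multimeter, screwdriver from where it was at the start of the episode above 0.03 m).
It also fails if it takes over 45 s, if anything falls off the work surface, if the arm or the gripper's body presses on something with over 40 N, if the wrist force passes 120 N, or if a joint passes its speed limit or range.

## Working session

There is one attempt and no reset: what is moved stays moved. The work goes in short steps, Python scripts to look and compute and a tool call to move; the robot and the scene stay as the last step left them, time stands still between calls to the robot, and variables do not carry over. Pictures are saved under pics/ and viewed, at most 10 in all, crops included, and the job is handed in when it is done.

Besides the shell and the picture viewer there is one more tool, called as name(argument=value, ...), one argument or row to a line, values as JSON. play_rows: Moves the arm, as the interface text tells. Shifts and turns lie within -1 to 1; 1 stands for 0.03 m of shift or 6 degrees of turn. Its arguments: {"type":"object","properties":{"moves":{"type":"array"},"newtons":{"type":"number"}},"required":["moves"]}

```bash
mkdir -p pics
python3 - <<'E'
from bench import *
import cv2,pickle
print(observe(),grip_point_offset)
for n in("top","side"):
    f=grab_frame(n);pickle.dump(f,open(n+".pkl","wb"));cv2.imwrite(f"pics/{n}0.png",f["image"][:,:,::-1]);print(f["mtx"],f["world_from_camera"], [k for k in f])
E
```

```text
{'t': 0.0, 'joint_pos': array([ 1.16300795,  0.3991873 ,  0.04503795,  1.53790041, -0.01869058,
        1.20691188, -0.05067776]), 'qvel': array([ 0.00067498, -0.0022184 , -0.00042393,  0.00077027,  0.00134971,
       -0.00048632,  0.00092604]), 'effort': array([-2.27678192e-04, -4.75119174e+01,  1.36488643e+00, -2.54219091e+01,
        1.16483177e-02,  9.46552085e-03, -1.38370467e-05]), 'position': array([ 197.33663842, -618.58789869,  205.45757009]), 'orientation': array([-9.66989328e-04,  9.88094116e-01,  1.53847434e-01, -2.24936374e-04]), 'wrist_force': array([ 0.10092203,  1.07768599, -1.05820458]), 'torque': array([-0.06501506, -0.00516784, -0.02306933]), 'finger_force': 0.0, 'finger_gap': 0.9976931334654155} 18.700000000000003
[[502.26647074   0.         272.52378212]
 [  0.         502.26647074 200.5638315 ]
 [  0.           0.           1.        ]] [[-8.12296963e-03  9.74400294e-01 -2.24673282e-01  3.12540816e+02]
 [-9.99955987e-01 -8.97006316e-03 -2.74985995e-03 -2.04262969e+02]
 [-4.69479788e-03  2.24641057e-01  9.74430272e-01  9.92301100e+02]
 [ 0.00000000e+00  0.00000000e+00  0.00000000e+00  1.00000000e+00]] ['image', 'mtx', 'world_from_camera']
[[541.6494512    0.         276.40655744]
 [  0.         541.6494512  212.20936328]
 [  0.           0.           1.        ]] [[-6.31520823e-01  6.63892934e-01 -4.00534172e-01  7.06014356e+01]
 [-7.75351641e-01 -5.42965987e-01  3.22517861e-01  1.38833010e+02]
 [-3.35910323e-03  5.14231572e-01  8.57644802e-01  1.00635890e+03]
 [ 0.00000000e+00  0.00000000e+00  0.00000000e+00  1.00000000e+00]] ['image', 'mtx', 'world_from_camera']
```

View pics/top0.png

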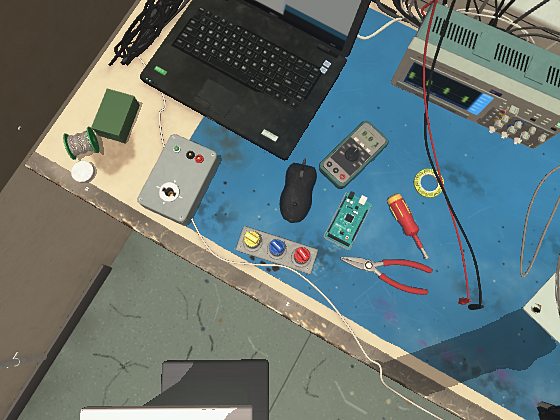

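View pics/side0.png

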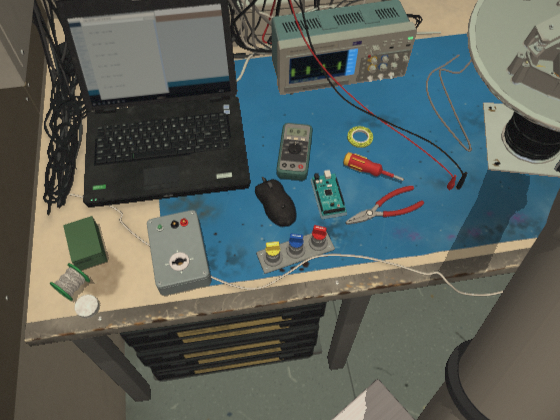

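The top view shows the rack with yellow (252,240), blue (277,247) and red (302,255), and the holder at about (169,190). The side view shows red at (319,235) and the holder at about (179,262). I'll enlarge both.

Run:
```python
import cv2,numpy as np
def crop(n,x,y,w,h,s):
    return cv2.resize(cv2.imread(f"pics/{n}0.png")[y:y+h,x:x+w],None,fx=s,fy=s,interpolation=cv2.INTER_CUBIC)
cv2.imwrite("pics/c1.png",np.vstack([crop("top",230,215,100,37,8)[:0],crop("top",230,218,100,60,8)]))
cv2.imwrite("pics/c2.png",np.hstack([crop("top",130,130,95,100,4.2),crop("side",140,205,95,100,4.2)])[:600,:800])
cv2.imwrite("pics/c3.png",crop("side",250,215,100,60,8))
```

```text
(no output)
```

View pics/c1.png

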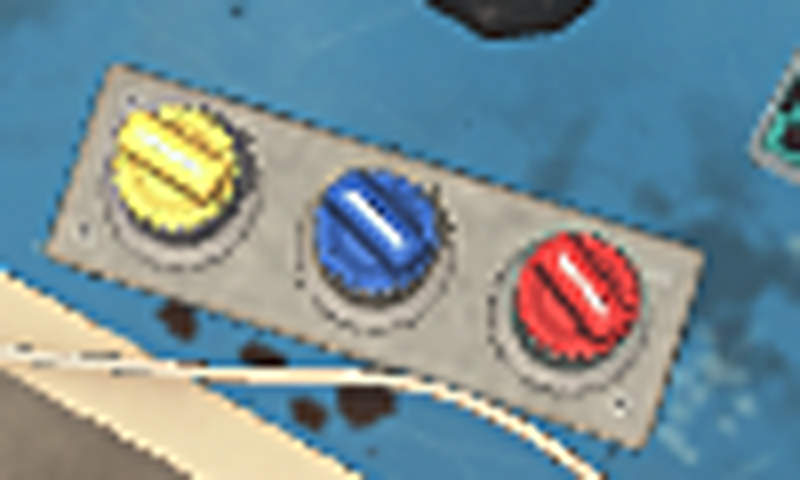

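View pics/c2.png

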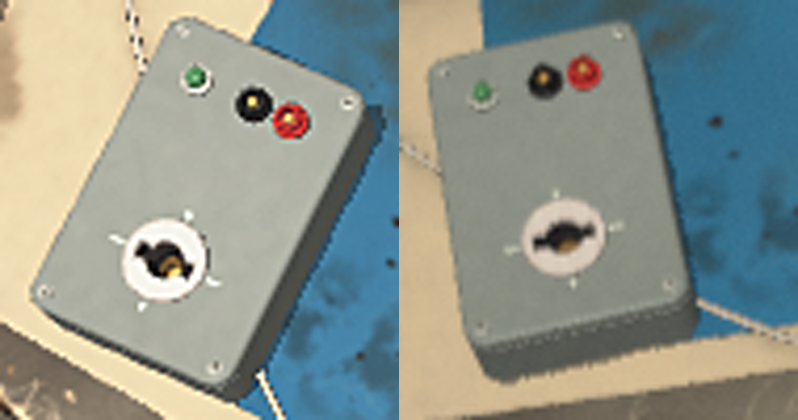

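View pics/c3.png

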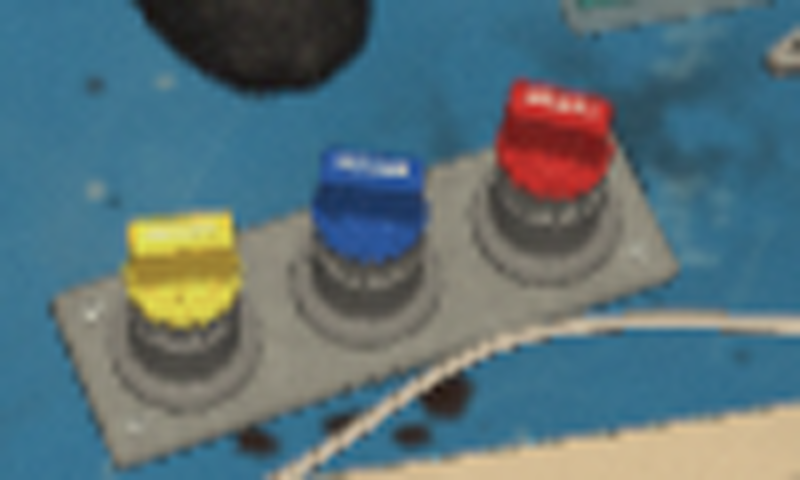

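Pixels read from the enlarged crops. Top crop: red's white line runs (563,256)–(603,312). Holder rim centre is (165,259), slot bars are at (117,239) and (212,282), and locked dots at (189,215) and (141,306). Side crop: red's line runs (530,95)–(607,108), and the rim centre is (565,237).

```bash
cat > geo.py <<'E'
import numpy as np,pickle
F={n:pickle.load(open(n+".pkl","rb")) for n in("top","side")}
def ray(n,p):
    f=F[n];T=f["world_from_camera"];d=np.linalg.inv(f["mtx"])@[p[0],p[1],1];d=T[:3,:3]@(d*[1,-1,-1]);return T[:3,3],d
def onz(n,p,z):
    o,d=ray(n,p);return (o+d*(z-o[2])/d[2])[:2]
def tri(a,b):
    A=np.zeros((3,3));v=np.zeros(3)
    for o,d in(ray("top",a),ray("side",b)):
        d=d/np.linalg.norm(d);P=np.eye(3)-np.outer(d,d);A+=P;v+=P@o
    return np.linalg.solve(A,v)
def proj(n,X):
    f=F[n];T=f["world_from_camera"];c=T[:3,:3].T@(np.array(X)-T[:3,3]);q=f["mtx"]@(c*[1,-1,-1]);return q[:2]/q[2]
E
python3 - <<'E'
from geo import *
np.set_printoptions(precision=1,suppress=True)
def C(x,y,x0,y0,s):return np.array([(x+.5)/s-.5+x0,(y+.5)/s-.5+y0])
T=lambda x,y:C(x,y,230,218,8);S=lambda x,y:C(x,y,250,215,8)
B=lambda x,y:C(x,y,130,130,4.2);D=lambda x,y:C(x-399,y,140,205,4.2)
for nm,a,b in(("red",[(563,256),(603,312)],[(530,95),(607,108)]),("blue",[(350,192),(402,247)],[(335,158),(407,170)]),("yel",[(137,135),(200,175)],[(140,228),(224,222)])):
    t=[onz("top",T(*p),69) for p in a];s=[onz("side",S(*p),69) for p in b]
    m=lambda q:np.mean(q,0)
    print(nm,m(t),m(s),"tri",tri(T(*m(a)),S(*m(b))),[ (np.linalg.norm(q[1]-q[0]),np.degrees(np.arctan2(*(q[1]-q[0])[::-1]))) for q in(t,s)])
print("rack",[onz("top",T(*p),8) for p in((115,65),(705,255),(640,447),(45,250))],[onz("side",S(*p),8) for p in((52,303),(618,140),(680,268),(118,466))])
print("rim",onz("top",B(165,259),53),onz("side",D(565,237),53),tri(B(165,259),D(565,237)))
for f,n,P in((B,"top",[(117,239),(212,282),(189,215),(141,306)]),(D,"side",[(513,250),(617,227),(557,195),(572,283)])):
    q=[onz(n,f(*p),50) for p in P];print(n,q,"ctr",np.mean(q,0),[np.degrees(np.arctan2(*(q[i+1]-q[i])[::-1])) for i in(0,2)])
print("box",[onz("top",B(*p),50) for p in((183,32),(349,103),(214,368),(43,290))],[onz("side",D(*p),50) for p in((445,72),(618,33),(669,286),(481,329))])
E
```

```text
red [ 425.7 -255.9] [ 425.8 -259.6] tri [ 424.  -256.1   76. ] [(np.float64(15.767151733766548), np.float64(-145.51374567654483)), (np.float64(19.300840335560828), np.float64(-140.31639347013814))]
blue [ 441.1 -208.4] [ 443.4 -210.3] tri [ 440.5 -208.2   75.3] [(np.float64(17.53392763598915), np.float64(-137.30774392858186)), (np.float64(17.96768561965593), np.float64(-140.0342160254948))]
yel [ 456.5 -160.4] [ 459.6 -163.7] tri [ 455.3 -160.7   78.7] [(np.float64(17.44495296531404), np.float64(-122.98165099293011)), (np.float64(20.55394676208789), np.float64(-124.65577610628523))]
rack [array([ 488.7, -144.2]), array([ 440.1, -289.5]), array([ 393.3, -272.4]), array([ 442.7, -127.2])] [array([ 488.5, -143.2]), array([ 432. , -287.9]), array([ 393.8, -275.1]), array([ 441.9, -127.9])]
rim [549.3  -1.9] [549.8  -2.9] [548.6  -2.5  55.6]
top [array([559.8,  21.4]), array([539. , -23.2]), array([571. , -11.5]), array([528.,   9.])] ctr [549.4  -1.1] [np.float64(-115.03735179018719), np.float64(154.53652851774575)]
side [array([561. ,  19.1]), array([540.2, -25.1]), array([571.9, -12.7]), array([529.7,   7.2])] ctr [550.7  -2.9] [np.float64(-115.21254131673068), np.float64(154.695045878306)]
box [array([660.6,  -5.5]), array([624.7, -84.6]), array([498.7, -25.5]), array([535.9,  54.3])] [array([662.1,  -7.8]), array([627.1, -85.5]), array([500.3, -26.5]), array([536.9,  52.2])]
```

```bash
cat > go.py <<'E'
import sys
from bench import observe
import numpy as np
from scipy.spatial.transform import Rotation as R
np.set_printoptions(precision=2,suppress=True)
s=observe();q=s["orientation"];A=R.from_quat([q[1],q[2],q[3],q[0]])
M=A.as_matrix();print("t",s["t"],"pos",s["position"],"yaw",np.degrees(np.arctan2(M[1,0],M[0,0])),"z",M[:,2],"F",s["wrist_force"],"T",s["torque"],"gap",s["finger_gap"],s["finger_force"],"q",s["joint_pos"])
if len(sys.argv)>4:
    x,y,z,w=map(float,sys.argv[1:5]);w=np.radians(w);c,n=np.cos(w),np.sin(w)
    G=R.from_matrix(np.array([[c,n,0],[n,-c,0],[0,0,-1]]))
    d=np.array([x,y,z])-s["position"]
    print("shift units, current tool axes",M.T@d/30,"target axes",G.as_matrix().T@d/30,"turn units",np.degrees((A.inv()*G).as_rotvec())/6)
E
python3 go.py 425.6 -256 150 37
```

```text
t 0.1 pos [ 197.39 -618.68  205.57] yaw 17.701493939073792 z [-0.  0. -1.] F [0.56 0.08 0.36] T [ 0.05 -0.04 -0.01] gap 1.001352175522235 0.0 q [ 1.16  0.4   0.05  1.54 -0.02  1.21 -0.05]
shift units, current tool axes [10.92 -9.2   1.87] target axes [13.35 -5.08  1.85] turn units [-0.02 -0.   -3.22]
```

play_rows(
  moves=[0.91,-0.767,0.1,0,0,0,0.2,0.91,-0.767,0.1,0,0,0,0.2,0.91,-0.767,0.1,0,0,0,0.2,0.91,-0.767,0.1,0,0,0,0.2,0.91,-0.767,0.1,0,0,0,0.2,0.91,-0.767,0.1,0,0,0,0.2,0.91,-0.767,0.1,0,0,0,0.2,0.91,-0.767,0.1,0,0,0,0.2,0.91,-0.767,0.1,0,0,0,0.2,0.91,-0.767,0.1,0,0,0,0.2],
  newtons=60,
)

```text
t: 1.1
position: [388.0, -315.6, 176.1]
orientation: [-0.0, 0.988, 0.154, -0.0]
wrist_force: [0.7, -0.5, -0.4]
finger_gap: 0.601
finger_force: 0.0
```

play_rows(
  moves=[0.91,-0.767,0.2,0,0,0,0.2,0.91,-0.767,0.2,0,0,0,0.2,0,0,0.2,0,0,-0.8,0.2,0,0,0.2,0,0,-0.8,0.2,0,0,0,0,0,-0.8,0.2,0,0,0,0,0,-0.8,0.2,0,0,0,0,0,0,0.2,0,0,0,0,0,0,0.2],
)

```text
t: 1.9
position: [425.5, -256.6, 152.3]
orientation: [-0.0, 0.949, 0.316, -0.0]
wrist_force: [0.9, 0.5, -0.5]
finger_gap: 0.6
finger_force: 0.0
```

```bash
python3 go.py 425.6 -256 50 37
```

```text
t 1.9 pos [ 425.5  -256.59  152.29] yaw 36.791118986408044 z [-0.  0. -1.] F [ 0.85  0.49 -0.46] T [ 0.   -0.03 -0.03] gap 0.5998362525782929 0.0 q [ 0.67  0.18 -0.24  1.95  0.05  1.01 -0.52]
shift units, current tool axes [ 0.02 -0.01  3.41] target axes [ 0.01 -0.01  3.41] turn units [-0.    0.   -0.03]
```

play_rows(
  moves=[0,0,0.8,0,0,0,0.2,0,0,0.8,0,0,0,0.2,0,0,0.8,0,0,0,0.2,0,0,0.5,0,0,0,0.2,0,0,0.3,0,0,0,0.2,0,0,0.18,0,0,0,0.2,0,0,0,0,0,0,0.2,0,0,0,0,0,0,0.2],
)

```text
t: 2.7
position: [426.4, -257.0, 51.8]
orientation: [0.001, 0.949, 0.316, 0.0]
wrist_force: [0.1, 0.5, -0.0]
finger_gap: 0.605
finger_force: 0.0
```

```bash
python3 go.py 425.6 -256 50 37;  python3 - <<'E'
from bench import *
import cv2
a=[cv2.resize(grab_frame(n)["image"][y:y+80,x:x+80,::-1],None,fx=5,fy=5,interpolation=cv2.INTER_CUBIC) for n,x,y in(("top",260,210),("side",275,190))]
cv2.imwrite("pics/g1.png",cv2.hconcat(a))
E
```

```text
t 2.7 pos [ 426.37 -256.96   51.76] yaw 36.884506643215346 z [ 0. -0. -1.] F [ 0.07  0.52 -0.05] T [ 0.06  0.02 -0.03] gap 0.6051221164317959 0.0 q [ 0.65  0.32 -0.23  2.05  0.1   0.79 -0.57]
shift units, current tool axes [-0.   -0.04  0.06] target axes [-0.   -0.04  0.06] turn units [ 0.01 -0.   -0.02]
```

View pics/g1.png

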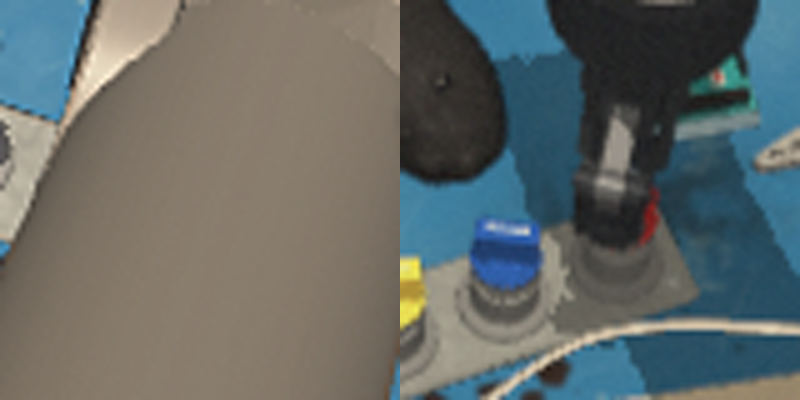

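The arm hides the spot in the top view. The side view shows the fingers straddling the red cap at about (625,215), clear of blue. Next I close and lift.

play_rows(
  moves=[0,-0.04,0.04,0,0,0,-1,0,0,0,0,0,0,-1,0,0,0,0,0,0,-1,0,0,0,0,0,0,-1,0,0,0,0,0,0,-1,0,0,0,0,0,0,-1,0,0,0,0,0,0,-1,0,0,0,0,0,0,-1],
  newtons=60,
)

```text
t: 3.6
position: [425.0, -255.7, 49.9]
orientation: [0.0, 0.949, 0.316, -0.0]
wrist_force: [-0.6, -0.8, 0.3]
finger_gap: 0.001
finger_force: 0.0
```

```bash
python3 go.py
```

```text
t 3.6 pos [ 425.01 -255.66   49.88] yaw 36.897885840290925 z [-0. -0. -1.] F [-0.62 -0.83  0.27] T [ 0.08 -0.02 -0.01] gap 0.0005227854427792115 0.0 q [ 0.65  0.32 -0.23  2.05  0.1   0.78 -0.57]
```

The gap is 0, so nothing is held. I'll look before moving anything.

Run:
```python
from bench import *
import cv2
a=cv2.resize(grab_frame("side")["image"][195:270,270:370,::-1],None,fx=8,fy=8,interpolation=cv2.INTER_CUBIC)
cv2.imwrite("pics/g2.png",a)
```

```text
(no output)
```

View pics/g2.png

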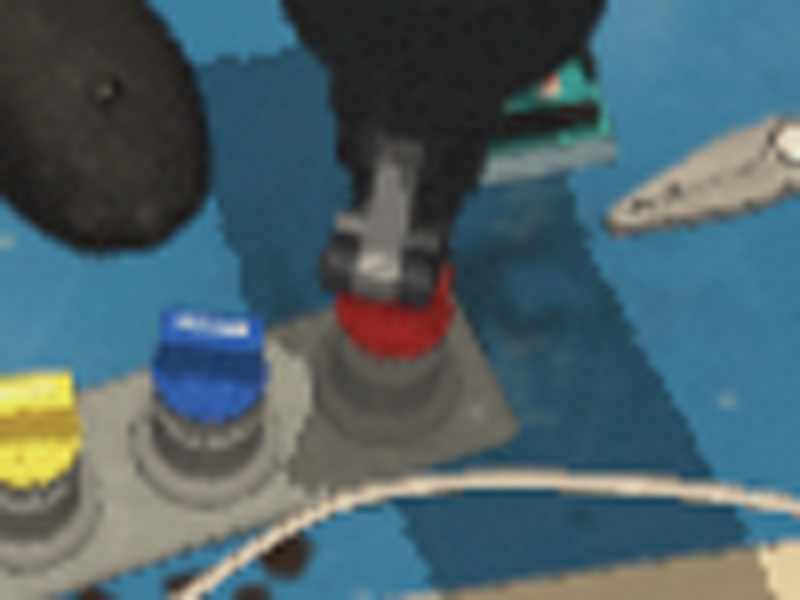

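Run:
```python
from geo import *
np.set_printoptions(precision=0,suppress=True)
w=lambda X:(proj("side",X)-[270,195]+.5)*8
u=np.array([np.cos(.644),np.sin(.644),0]);v=np.array([u[1],-u[0],0])
for z in(50,60,70): print(z,w([425,-255.7,z]), "wing ends",w(np.array([425.6,-256,z])+13*u),w(np.array([425.6,-256,z])-13*u),"finger outer +-v12",w(np.array([425,-255.7,z])+12*v),w(np.array([425,-255.7,z])-12*v))
from bench import observe;s=observe();print({k:s[k] for k in("t","finger_gap","finger_force","wrist_force","effort")})
```

```text
50 [395. 310.] wing ends [343. 297.] [445. 318.] finger outer +-v12 [404. 269.] [385. 351.]
60 [397. 291.] wing ends [345. 277.] [448. 299.] finger outer +-v12 [407. 250.] [387. 332.]
70 [400. 271.] wing ends [348. 258.] [451. 280.] finger outer +-v12 [409. 230.] [390. 312.]
{'t': 3.65, 'finger_gap': 0.002021052848411492, 'finger_force': 0.0, 'wrist_force': array([-0., -0., -1.]), 'effort': array([  0., -37.,  -1., -19.,   0.,   0.,  -0.])}
```

The picture shows red standing at its place, with the finger ends at (380,270) over the wing, and I can't tell whether it's held. Lifting will settle it, and I'll track the red pixels by code.

play_rows(
  moves=[0,0,-0.3,0,0,0,-1,0,0,-0.5,0,0,0,-1,0,0,-0.6,0,0,0,-1,0,0,-0.6,0,0,0,-1,0,0,0,0,0,0,-1],
)

```text
t: 4.15
position: [427.1, -256.8, 112.8]
orientation: [0.002, 0.949, 0.316, 0.002]
wrist_force: [0.8, -0.3, 0.7]
finger_gap: -0.0
finger_force: 0.0
```

```bash
cat > red.py <<'E'
from bench import *
import cv2,numpy as np,sys
def red(n,x0,y0,x1,y1):
    im=grab_frame(n)["image"];h=cv2.cvtColor(im,cv2.COLOR_RGB2HSV)
    m=((h[...,0]<8)|(h[...,0]>172))&(h[...,1]>150)&(h[...,2]>70)
    z=np.zeros_like(m);z[y0:y1,x0:x1]=m[y0:y1,x0:x1]
    k,l,s,c=cv2.connectedComponentsWithStats(z.astype(np.uint8))
    return im,[(s[i].tolist(),c[i].round(1).tolist()) for i in range(1,k) if s[i][4]>8]
E
python3 - <<'E'
from red import *
im,r=red("side",260,150,345,270);print(r)
import cv2
cv2.imwrite("pics/g3.png",cv2.resize(im[170:270,270:370,::-1],None,fx=6,fy=6,interpolation=cv2.INTER_CUBIC))
E
python3 go.py
```

```text
[([312, 226, 14, 14, 140], [318.8, 232.8])]
t 4.2 pos [ 426.1  -256.26  111.37] yaw 36.89504795785767 z [ 0. -0. -1.] F [-0.13  0.25  0.32] T [0.02 0.   0.03] gap -0.00016542665793279934 0.0 q [ 0.67  0.23 -0.24  2.    0.07  0.91 -0.54]
```

View pics/g3.png

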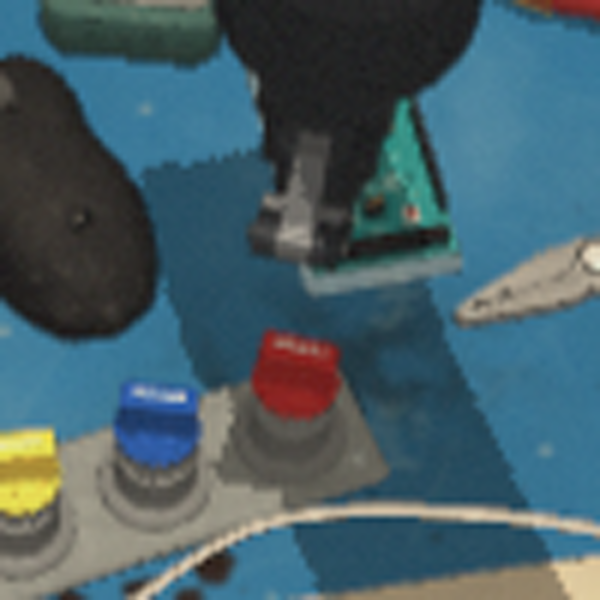

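The carrier hasn't moved. The shut fingertips are at about (303,258) in the crop, which is pixel (320.5,213), higher than the reported TCP would project. I'll quantify that.

Run:
```python
from geo import *
np.set_printoptions(precision=1,suppress=True)
u=np.array([np.cos(.644),np.sin(.644),0]);v=np.array([u[1],-u[0],0])
for z in(111,120,130,140):
  P=np.array([426.1,-256.3,z]);print(z,[((proj("side",Q)-[270,170]+.5)*6) for Q in(P,P+11*u,P-11*u,P-11*u-10*v,P+11*u-10*v)], proj("top",P))
print(onz("side",[320.3,213],111),onz("side",[320.3,213],130))
```

```text
111 [array([307.2, 287.2]), array([273.5, 280.1]), array([341.1, 294.3]), array([334.9, 320.7]), array([267. , 306.3])] [303.9 249.9]
120 [array([309.1, 272.8]), array([275.1, 265.7]), array([343.2, 279.9]), array([337. , 306.5]), array([268.6, 292.1])] [304.2 249.2]
130 [array([311.3, 256.6]), array([277. , 249.4]), array([345.7, 263.7]), array([339.4, 290.4]), array([270.4, 276. ])] [304.5 248.5]
140 [array([313.4, 240.1]), array([278.9, 232.9]), array([348.1, 247.3]), array([341.9, 274.1]), array([272.3, 259.6])] [304.9 247.7]
[ 433.9 -262.2] [ 426.2 -253.6]
```

The fingertips are really about 20–30 mm above the reported TCP. Closing at a reported z of 50 touched nothing below 69, so the offset is at least 19 mm. A reported z of about 31 therefore stays clear of the skirt, and I'll grasp there.

play_rows(
  moves=[0,0,0,0,0,0,0.2,0,0,0,0,0,0,0.2,0,0,0,0,0,0,0.2,0,0,0.6,0,0,0,0.2,0,0,0.8,0,0,0,0.2,0,0,0.6,0,0,0,0.2,0,0,0.4,0,0,0,0.2,0,0,0.2,0,0,0,0.2,0,0,0.07,0,0,0,0.2,0,0,0,0,0,0,0.2],
)

```text
t: 5.2
position: [425.3, -255.9, 30.0]
orientation: [0.0, 0.949, 0.316, 0.0]
wrist_force: [0.4, -0.1, -0.3]
finger_gap: 0.597
finger_force: 0.0
```

```bash
python3 go.py 425.6 -256 31 37;python3 -c "
from red import *
im,r=red('side',260,150,345,270);print(r)"
```

```text
t 5.2 pos [ 425.33 -255.86   30.  ] yaw 36.896852271158124 z [ 0. -0. -1.] F [ 0.36 -0.15 -0.31] T [ 0.   -0.02 -0.  ] gap 0.5967274929948989 0.0 q [ 0.65  0.35 -0.23  2.06  0.12  0.74 -0.58]
shift units, current tool axes [ 0.    0.01 -0.03] target axes [ 0.    0.01 -0.03] turn units [ 0.   -0.   -0.02]
[([324, 231, 2, 7, 9], [324.7, 233.9])]
```

play_rows(
  moves=[0,0,0,0,0,0,-1,0,0,0,0,0,0,-1,0,0,0,0,0,0,-1,0,0,0,0,0,0,-1,0,0,0,0,0,0,-1,0,0,0,0,0,0,-1,0,0,0,0,0,0,-1],
  newtons=60,
)

```text
t: 5.95
position: [425.4, -255.9, 30.3]
orientation: [0.0, 0.949, 0.316, 0.0]
wrist_force: [-0.9, 0.1, 5.3]
finger_gap: 0.102
finger_force: 60.5
```

```bash
python3 go.py
```

```text
t 5.95 pos [ 425.35 -255.89   30.27] yaw 36.88993057963704 z [ 0. -0. -1.] F [-0.88  0.12  5.26] T [0.14 0.26 0.03] gap 0.10165950615775607 60.48956573009491 q [ 0.65  0.35 -0.23  2.06  0.12  0.74 -0.58]
```

Gripped: 60 N with the wing between the pads. The carrier's tip is therefore about 21.8 mm below the reported TCP z. I'll lift clear of the neighbours.

play_rows(
  moves=[0,0,-0.2,0,0,0,-1,0,0,-0.3,0,0,0,-1,0,0,-0.5,0,0,0,-1,0,0,-0.6,0,0,0,-1,0,0,-0.6,0,0,0,-1,0,0,-0.5,0,0,0,-1,0,0,0,0,0,0,-1],
)

```text
t: 6.65
position: [426.5, -256.5, 113.1]
orientation: [0.002, 0.949, 0.316, 0.002]
wrist_force: [0.9, 0.5, -0.6]
finger_gap: 0.095
finger_force: 59.8
```

```bash
python3 go.py 549.6 -2 120 65;python3 -c "
from red import *
im,r=red('side',260,150,345,270);print(r)"
```

```text
t 6.65 pos [ 426.55 -256.48  113.1 ] yaw 36.895764342772296 z [ 0. -0. -1.] F [ 0.89  0.52 -0.59] T [ 0.01 -0.04 -0.03] gap 0.09457987858806491 59.81274962425232 q [ 0.67  0.23 -0.24  2.    0.07  0.92 -0.54]
shift units, current tool axes [ 8.37 -4.32 -0.23] target axes [ 9.42  0.13 -0.23] turn units [ 0.05 -0.01 -4.68]
[([315, 211, 15, 8, 39], [321.6, 215.2])]
```

Red rose with the gripper. I'll carry it to the holder, then turn it to the slot direction.

play_rows(
  moves=[0.4,-0.2,-0.05,0,0,0,-1,0.85,-0.44,-0.05,0,0,0,-1,0.9,-0.464,-0.05,0,0,0,-1,0.9,-0.464,-0.05,0,0,0,-1,0.9,-0.464,0,0,0,0,-1,0.9,-0.464,0,0,0,0,-1,0.9,-0.464,0,0,0,0,-1,0.9,-0.464,0,0,0,0,-1,0.9,-0.464,0,0,0,0,-1,0.82,-0.43,0,0,0,0,-1],
)

```text
t: 7.7
position: [547.6, 1.6, 115.7]
orientation: [-0.001, 0.948, 0.317, -0.001]
wrist_force: [-1.4, -0.1, -0.5]
finger_gap: 0.099
finger_force: 59.8
```

play_rows(
  moves=[0,0,0,0,0,-0.94,-1,0,0,0,0,0,-0.94,-1,0,0,0,0,0,-0.94,-1,0,0,0,0,0,-0.94,-1,0,0,0,0,0,-0.92,-1,0,0,0,0,0,0,-1,0,0,0,0,0,0,-1],
)

```text
t: 8.4
position: [547.4, -0.5, 116.0]
orientation: [-0.001, 0.844, 0.537, -0.001]
wrist_force: [0.7, 0.0, -0.7]
finger_gap: 0.096
finger_force: 59.8
```

```bash
python3 go.py 549.6 -2 85 65
```

```text
t 8.4 pos [547.4   -0.53 116.03] yaw 64.90790544546883 z [-0.  0. -1.] F [ 0.69  0.02 -0.65] T [ 0.   -0.01  0.05] gap 0.09612019577297821 59.7877299785614 q [ 0.32  0.34 -0.48  1.87  0.18  0.98 -0.68]
shift units, current tool axes [-0.01  0.09  1.03] target axes [-0.01  0.09  1.03] turn units [-0.02  0.   -0.02]
```

play_rows(
  moves=[0,0.05,0.3,0,0,0,-1,0,0.04,0.4,0,0,0,-1,0,0,0.3,0,0,0,-1,0,0,0.2,0,0,0,-1,0,0,0,0,0,0,-1,0,0,0,0,0,0,-1],
)

```text
t: 9.0
position: [550.5, -2.4, 80.7]
orientation: [-0.0, 0.843, 0.537, -0.0]
wrist_force: [0.7, 1.2, -0.8]
finger_gap: 0.101
finger_force: 59.8
```

```bash
python3 go.py 549.6 -2 79 65
python3 - <<'E'
from bench import *
import cv2
a=[cv2.resize(grab_frame(n)["image"][y:y+70,x:x+50,::-1],None,fx=8,fy=8,interpolation=cv2.INTER_CUBIC) for n,x,y in(("top",145,150),("side",155,215))]
cv2.imwrite("pics/h1.png",cv2.hconcat(a))
E
```

```text
t 9.0 pos [550.51  -2.4   80.65] yaw 64.97765935267614 z [-0. -0. -1.] F [ 0.69  1.18 -0.82] T [-0.04 -0.03  0.04] gap 0.10050176553098038 59.78577196598053 q [ 0.31  0.38 -0.47  1.9   0.22  0.91 -0.7 ]
shift units, current tool axes [-0.   -0.03  0.06] target axes [-0.   -0.03  0.06] turn units [-0.  0. -0.]
```

View pics/h1.png

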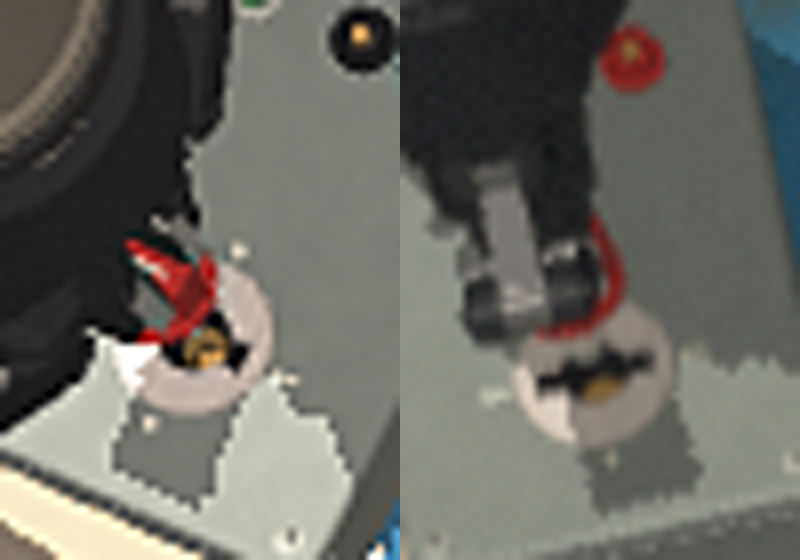

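Top half: the red skirt's right edge is at (217,280) and its lower edge at (170,335). The mouth's brass contact is at (207,347). Side half: the skirt's lower edge is at (570,337) and its right edge at (627,280). I'll compare these with where the skirt should project.

Run:
```python
from geo import *
from red import red
np.set_printoptions(precision=1,suppress=True)
a=np.linspace(0,2*np.pi,200)
X,Y,t=550.5,-2.4,58.9
O={"top":(145,150,0),"side":(155,215,400)}
for n in O:
    w=lambda P:(proj(n,P)-O[n][:2]+.5)*8+[O[n][2],0]
    def ext(X,Y):
        E=np.array([w([X+14*np.cos(b),Y+14*np.sin(b),z]) for z in(t+36,t+39.5) for b in a]);return E.min(0),E.max(0)
    print(n,"skirt",ext(X,Y),"dx+1",ext(X+1,Y)[1],"dy+1",ext(X,Y+1)[1],"dz",w([X,Y,t+1])-w([X,Y,t]))
    R=np.array([w([549.6+19.5*np.cos(b),-2+19.5*np.sin(b),53]) for b in a]);print("rim",R.min(0),R.max(0))
    im,r=red(n,*( (150,170,180,195) if n=="top" else (215-155+155-50,235,240,262)));
    x,y,_=O[n];print([((s[0]-x)*8+O[n][2],(s[1]-y)*8,(s[0]+s[2]-x)*8+O[n][2],(s[1]+s[3]-y)*8,s[4]) for s,c in r])
```

```text
top skirt (array([ 96.4, 222.8]), array([221.1, 344.1])) dx+1 [221.2 339.9] dy+1 [216.8 344.2] dz [-0.9 -1. ]
rim [115.  255.1] [276.7 412. ]
[(128, 240, 216, 344, 64)]
side skirt (array([503.1, 234. ]), array([625.3, 347.3])) dx+1 [622.9 344.4] dy+1 [621.7 349.8] dz [-0.7 -1.8]
rim [513.9 303.3] [674.7 448.2]
[(552, 216, 624, 336, 26)]
```

The skirt and rim both agree with prediction to about 1 mm. I'll average a few readings and lower to just inside the mouth.

```bash
cat > avg.py <<'E'
from bench import *
import numpy as np
np.set_printoptions(precision=2,suppress=True)
P=[];F=[];T=[]
for i in range(6):
    s=observe();P.append(s["position"]);F.append(s["wrist_force"]);T.append(s["torque"]);grab_frame("side")
print("avg",np.mean(P,0),np.std(P,0),"F",np.mean(F,0),"T",np.mean(T,0),"gap",s["finger_gap"],s["finger_force"],"t",s["t"])
E
python3 avg.py
```

```text
avg [550.76  -2.5   81.13] [0.1  0.03 0.11] F [ 0.17 -0.14 -0.66] T [ 0.02 -0.    0.  ] gap 0.09453317155755832 59.789037108421326 t 9.45
```

play_rows(
  moves=[0,-0.03,0.1,0,0,0,-1,0,0,0.15,0,0,0,-1,0,0,0.15,0,0,0,-1,0,0,0.15,0,0,0,-1,0,0,0.05,0,0,0,-1,0,0,0,0,0,0,-1],
)

```text
t: 10.1
position: [549.4, -2.1, 62.3]
orientation: [-0.0, 0.843, 0.537, -0.0]
wrist_force: [-0.1, -0.5, -0.4]
finger_gap: 0.096
finger_force: 59.8
```

```bash
python3 avg.py
```

```text
avg [549.76  -2.08  62.78] [0.19 0.01 0.25] F [-0.2  -0.36 -0.63] T [-0.   -0.02 -0.01] gap 0.09338074782684946 59.790791273117065 t 10.35
```

Tip is about 12 mm inside and moving free. Next, down to a depth of about 22 mm, through the bore entry.

play_rows(
  moves=[0,0,0.07,0,0,0,-1,0,0,0.07,0,0,0,-1,0,0,0.07,0,0,0,-1,0,0,0.07,0,0,0,-1,0,0,0.05,0,0,0,-1,0,0,0,0,0,0,-1],
)

```text
t: 11.0
position: [549.4, -2.1, 52.6]
orientation: [-0.0, 0.843, 0.537, -0.0]
wrist_force: [-0.6, -0.9, -1.5]
finger_gap: 0.098
finger_force: 59.8
```

```bash
python3 avg.py
```

```text
avg [549.68  -2.1   52.84] [0.14 0.02 0.16] F [ 0.21  0.   -0.66] T [-0.    0.01  0.01] gap 0.09748065394456322 59.791333079338074 t 11.25
```

play_rows(
  moves=[0,0,0.05,0,0,0,-1,0,0,0.05,0,0,0,-1,0,0,0.05,0,0,0,-1,0,0,0.05,0,0,0,-1,0,0,0,0,0,0,-1],
)

```text
t: 11.8
position: [549.4, -2.1, 46.6]
orientation: [-0.0, 0.843, 0.537, -0.0]
wrist_force: [-0.2, -0.6, -0.5]
finger_gap: 0.099
finger_force: 59.8
```

```bash
python3 avg.py
```

```text
avg [549.65  -2.1   46.81] [0.12 0.01 0.13] F [ 0.09 -0.06 -0.63] T [-0.    0.   -0.02] gap 0.09693619293883615 59.791207909584045 t 12.05
```

play_rows(
  moves=[0,0,0.06,0,0,0,-1,0,0,0.06,0,0,0,-1,0,0,0.06,0,0,0,-1,0,0,0.06,0,0,0,-1,0,0,0,0,0,0,-1],
)

```text
t: 12.6
position: [550.1, -2.1, 39.9]
orientation: [0.0, 0.843, 0.537, 0.0]
wrist_force: [-0.0, -0.4, 2.6]
finger_gap: 0.098
finger_force: 60.4
```

```bash
python3 avg.py
```

```text
avg [550.04  -2.07  39.94] [0.01 0.01 0.04] F [-0.02 -0.    3.69] T [-0.02  0.04 -0.  ] gap 0.09990523939644003 60.37724733352661 t 12.85
```

The spring load is about 4.3 N, which puts the tip near 35 mm depth with the lugs below the ledge. I'll press a hair more and turn clockwise (positive about the tool's z).

play_rows(
  moves=[0,0,0.015,0,0,0,-1,0,0,0,0,0,0.5,-1,0,0,0,0,0,0.8,-1,0,0,0,0,0,0.8,-1,0,0,0,0,0,0.8,-1,0,0,0,0,0,0,-1],
)

```text
t: 13.5
position: [549.9, -2.0, 39.4]
orientation: [0.0, 0.915, 0.403, 0.0]
wrist_force: [0.1, 0.3, 3.9]
finger_gap: 0.098
finger_force: 60.4
```

```bash
python3 go.py 550 -2.1 39.5 -25
```

```text
t 13.5 pos [549.9   -2.02  39.39] yaw 47.59290392630015 z [ 0. -0. -1.] F [0.12 0.3  3.91] T [-0.01 -0.07 -0.06] gap 0.09822647515984775 60.411930084228516 q [ 0.23  0.43 -0.38  1.93  0.21  0.82 -1.  ]
shift units, current tool axes [ 0.  0. -0.] target axes [ 0.  0. -0.] turn units [ 0.  -0.  12.1]
```

Turning freely with no side load. I'll go on with the rest.

play_rows(
  moves=[0,0,0,0,0,0.9,-1,0,0,0,0,0,0.9,-1,0,0,0,0,0,0.9,-1,0,0,0,0,0,0.9,-1,0,0,0,0,0,0.9,-1,0,0,0,0,0,0.9,-1,0,0,0,0,0,0.9,-1,0,0,0,0,0,0.9,-1,0,0,0,0,0,0.9,-1,0,0,0,0,0,0.9,-1],
)

```text
t: 14.5
position: [549.9, -2.1, 39.3]
orientation: [-0.0, 0.998, -0.057, 0.0]
wrist_force: [-0.2, 0.5, 3.6]
finger_gap: 0.099
finger_force: 60.4
```

```bash
python3 go.py 550 -2.1 39.5 -25
```

```text
t 14.5 pos [549.86  -2.09  39.31] yaw -6.531917822744851 z [ 0. -0. -1.] F [-0.2   0.51  3.58] T [-0.   -0.01  0.03] gap 0.0987516469433917 60.41897177696228 q [ 0.07  0.41 -0.17  1.93  0.1   0.8  -1.84]
shift units, current tool axes [ 0.   -0.   -0.01] target axes [ 0.   -0.   -0.01] turn units [-0.   -0.    3.08]
```

play_rows(
  moves=[0,0,0,0,0,0.8,-1,0,0,0,0,0,0.8,-1,0,0,0,0,0,0.7,-1,0,0,0,0,0,0.6,-1,0,0,0,0,0,0.4,-1,0,0,0,0,0,0,-1],
)

```text
t: 15.1
position: [550.2, -1.7, 39.3]
orientation: [-0.0, 0.974, -0.226, 0.0]
wrist_force: [1.0, 0.6, 3.3]
finger_gap: 0.094
finger_force: 60.4
```

```bash
python3 go.py 550 -2.1 39.5 -25;python3 avg.py
```

```text
t 15.1 pos [550.17  -1.68  39.33] yaw -26.108101405270656 z [ 0.  0. -1.] F [0.97 0.59 3.25] T [ 0.22 -0.2   0.02] gap 0.09354361428907491 60.36169409751892 q [ 0.    0.41 -0.1   1.94  0.05  0.8  -2.15]
shift units, current tool axes [ 0.    0.01 -0.01] target axes [ 0.    0.01 -0.01] turn units [-0.01 -0.01 -0.18]
avg [550.15  -1.71  39.35] [0.01 0.03 0.01] F [0.96 0.84 3.55] T [ 0.26 -0.28  0.  ] gap 0.09698499111796786 60.333741903305054 t 15.35
```

At the stop. I'll release and lift straight up.

play_rows(
  moves=[0,0,0,0,0,0,-0.2,0,0,0,0,0,0,-0.2,0,0,0,0,0,0,-0.2,0,0,0,0,0,0,-0.2,0,0,-0.3,0,0,0,-0.2,0,0,-0.6,0,0,0,-0.2,0,0,-0.9,0,0,0,-0.2,0,0,-0.9,0,0,0,-0.2,0,0,-0.9,0,0,0,-0.2,0,0,-0.9,0,0,0,-0.2],
)

```text
t: 16.4
position: [549.5, -2.2, 176.0]
orientation: [0.0, 0.974, -0.227, 0.0]
wrist_force: [0.9, -0.3, -0.9]
finger_gap: 0.401
finger_force: 0.0
```

play_rows(
  moves=[-0.9,0,-0.5,0,0,0,-0.2,-0.9,0,-0.5,0,0,0,-0.2,-0.9,0,0,0,0,0,-0.2,-0.9,0,0,0,0,0,-0.2,-0.9,0,0,0,0,0,-0.2,0,0,0,0,0,0,-0.2],
)

```text
t: 17.0
position: [425.8, 59.0, 204.8]
orientation: [0.0, 0.974, -0.225, -0.0]
wrist_force: [0.4, 0.6, -0.1]
finger_gap: 0.406
finger_force: 0.0
```

```bash
python3 go.py
python3 - <<'E'
from bench import *
import cv2
a=[cv2.resize(grab_frame(n)["image"][y:y+70,x:x+50,::-1],None,fx=8,fy=8,interpolation=cv2.INTER_CUBIC) for n,x,y in(("top",145,150),("side",155,215))]
cv2.imwrite("pics/k1.png",cv2.hconcat(a))
E
```

```text
t 17.0 pos [425.78  59.02 204.76] yaw -26.023642926001894 z [-0. -0. -1.] F [ 0.43  0.62 -0.11] T [-0.03 -0.05  0.  ] gap 0.4058094105300593 0.0 q [-0.07  0.01 -0.17  2.03  0.    1.11 -2.26]
```

View pics/k1.png

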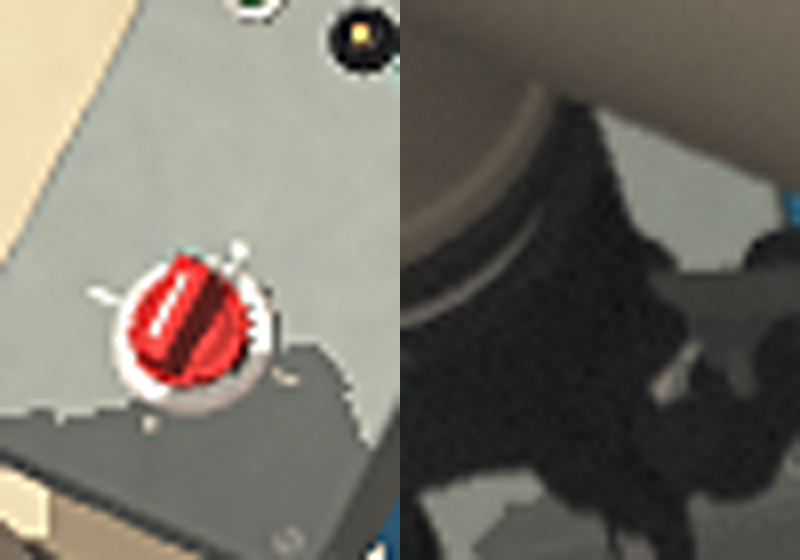

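In the top view the red cap is seated on the rim at (190,322). Its white line runs (157,330)–(185,280), in line with the locked dots at (150,423) and (240,248). I'll hand it in.

```bash
python3 -c "
from bench import *
print(finish_job())"
```

```text
the job is handed in; nothing more can be done
None
```

I fitted the red fuse carrier in the holder, turned it clockwise to the stop and released it. The last top view shows it seated with its wing on the locked marks. The job is handed in at about 17 s, but no verdict was returned.

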